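# Lay the meat grinder's parts in their nests

### The arm

A 6-joint arm with a two-finger parallel gripper is mounted at the origin on the work surface. World frame = base frame: x ahead of the robot, y to its left, z up, the work surface at z = 0. Lengths are in mm, angles in degrees, forces in N, time in s.
With the tool pointing down it reaches from about 350 to 850 mm from the base axis. Payload 8.1 kg.
Tool frame: the origin (TCP) lies between the finger pads; the fingertips stand 22 mm ahead of it and the grasp point (between the pads) lies 3 mm ahead of it; z points along the fingers, y is the line along which they close (so a half turn about z gives the same grasp; the last joint's range is limited). The gripper opens to 85 mm and grips with 20 to 120 N. Pads are 22 mm wide; open, the fingers measure 114 mm over their backs; the gripper's body (76 mm by 85 mm) begins 54 mm behind the grasp point. The pads swing forward as they close: fully open they stand 13 mm farther back than shut.
Start: joints at [-81.154, 7.471, 85.268, -0, 87.261, -4.893], TCP at [142.525, -582.831, 227.792] pointing down, gripper open.
Joint ranges: [-169.43, 169.43], [-51.17, 129.36], [1.28, 143.12], [-76.62, 256.62], [0, 156.53], [-152.29, 152.29]. Speed limits (degrees/s): [136.94, 136.94, 159.86, 180, 180, 180].

### API

Orientations are given as [roll, pitch, yaw] about the fixed x, y, z axes, in that order (R = Rz(yaw) Ry(pitch) Rx(roll)).
In Python, from bench import r, vision gives the robot as it stands.
- The arm moves only by the tool step_arm, never from a script. Its argument "targets" is a list that holds one entry, the list of rows, each a list of 6 numbers: the shift along the world's x, y, z in mm, then the turn, a rotation vector about the world's x, y, z in rad. In form: [[[x, y, z, rx, ry, rz], ...]]. A call has 1 to 12 rows; each row is the pose to reach, as a shift and turn from the pose commanded when the call began; what a row does not reach only later rows make up. A row lasts 1/12 s, in which the tool goes at most 41.7 mm and 7.16 degrees, less where a joint would pass 70% of its speed; a pose out of reach is approached as far as the arm can. A call with a gripper value outside its range is refused whole. "fingers" is the gripper's target within -1 to 1 (shut at 1, half-way at 0, fully open at -1), set as the call begins (left out, the last holds). The fingers move at their own pace and stop on an object; "newtons" is the grip in N (left out, the last holds). Time passes only in rows, so rows that repeat a pose let the fingers close. It gives the time, the measured TCP pose, the force, the opening and the grip force at its end, in the units of the state.
- r.sense(): the state, without advancing time (a new reading comes with each control period).
- vision.snapshot(name): name is "side" or "top" or "wrist"; returns a dict with "img" (480x640x3 uint8, blue, green, red), "mtx" (3x3 intrinsics, pixels), "eye" and "attitude" of the camera in the world. Camera axes: x right, y up, looking along -z (the intrinsics and any distortion apply to the point x, -y, -z); pixel columns grow to the right and rows downward; lengths in mm; the calibration is good to about 2 mm. A picture is of the moment at which its call begins. There is no depth.
- r.hand_in(): hands the job in; it is judged then, once.
The state is a dict: "time": time; "joint_pos": joint angles; "qd": joint speeds; "joint_efforts": joint torques, N m; "tool_pos": TCP position; "tcp_rot": TCP orientation; "ft_force": force on the tool from outside, world axes, zero at the start; "wrist_torque": the same for the moment, N m; "finger_gap": finger opening in mm; "grip_force": force on a finger pad.
Only numpy, scipy, OpenCV 4.12 (cv2) and the standard library are available. Lean on these libraries where they do the work, as an engineer would, in place of code of your own. Each camera call takes 0.05 s, during which the arm holds its last target. There are 200 camera calls.

### The job

The meat grinder has been taken apart for the shop display: put each of its four parts into the white nest made for it, so that the perforated plate lies flat in the large round recess, the four-winged knife flat in the cross-shaped recess, the locking ring down over the post, and the stuffing tube upright, flange down, in the small round recess. Each must be fully down on the floor of its nest and let go, and the jar and the small dish standing among them must stay where they are and upright.

Things in the scene. Friction and masses are not known exactly. Their poses are not given: they have to be found in the camera images.
- plate: Grinding plate: dark steel disc, diameter 62 mm, 14 mm thick, about 0.3 kg, pattern of black hole marks on top (solid to the fingers). Lies flat on the table. Origin at the centre of its underside, z up.
- knife: Grinder knife: dark steel cross of four equal wings, lying flat, 60 mm from wing end to opposite wing end, each wing 14 mm wide, all 14 mm thick, with a round hub of diameter 28 mm in the middle; about 0.12 kg. Origin at the centre of its underside, z up; the wings lie along its own x and y axes (every quarter turn looks and works alike). It can be gripped across two opposite wing ends (60 mm).
- lockring: Locking ring: dark steel ring lying flat, outer diameter 64 mm, bore 46 mm, 24 mm high, about 0.22 kg. Origin on its axis at its underside, z up.
- tube: Stuffing tube: dark steel funnel standing on its wide flange, 85 mm high, about 0.16 kg: flange diameter 48 mm and 8 mm high, then a cone that narrows to diameter 22 mm at 40 mm height, from there a straight tube of diameter 22 mm to the top (closed to the fingers). Origin at the centre of its underside (the flange), z up.
- nest_plate: Nest of the plate, the larger round one: disc of outer diameter 100 mm with a round recess of diameter 78 mm. Floor of the recess at 4 mm, rim at 9 mm height. White plastic, fixed to the table. Origin at the centre of its underside, z up. 
- nest_tube: Nest of the stuffing tube, the smaller round one: disc of outer diameter 86 mm with a round recess of diameter 64 mm. Floor of the recess at 4 mm, rim at 9 mm height. White plastic, fixed to the table. Origin at the centre of its underside, z up. 
- nest_knife: Nest of the knife: square block 92 x 92 mm with a cross-shaped recess, its two slots 76 mm long and 30 mm wide, along the nest's own x and y axes. Floor of the recess at 4 mm, rim at 9 mm height. White plastic, fixed to the table. Origin at the centre of its underside, z up. 
- nest_ring: Holder of the locking ring: flat disc of diameter 86 mm, 6 mm thick, with an upright post of diameter 26 mm in the middle whose top is at 40 mm height. White plastic, fixed to the table. Origin at the centre of its underside, z up. 
- jar: Bystander, to be left alone: small closed glass jar with a red cap, diameter 42 mm, 75 mm high, loose. Origin at the centre of its underside, z up.
- dish: Bystander, to be left alone: small white ceramic sauce dish, diameter 60 mm, 28 mm high, loose. Origin at the centre of its underside, z up. (A loose brick-red sharpening stone, 60 x 26 mm and 22 mm high, also lies about 0.58 m straight ahead of the robot; it is of no concern.) Nothing else within reach of the work is taller than the stuffing tube.

How it is judged:
By the outcome, as a careful person would: the job done as asked, in the order asked, and still so for the second after the job is handed in, with the robot touching nothing.
It also fails if it takes over 112 s, if anything falls off the work surface, if the arm or the gripper's body presses on something with over 40 N, if the wrist force passes 120 N, or if a joint passes its speed limit or range.

## Working session

There is one attempt and no reset: what is moved stays moved. The work goes in short steps, Python scripts to look and compute and a tool call to move; the robot and the scene stay as the last step left them, time stands still between calls to the robot, and variables do not carry over. Pictures are saved under pics/ and viewed, at most 14 in all, crops included, and the job is handed in when it is done.

Besides the shell and the picture viewer there is one more tool, called after "Emit:" as name(argument=value, ...), one argument or row to a line, values as JSON. step_arm: Moves the arm, as the interface text tells. Its arguments: {"type":"object","properties":{"targets":{"type":"array"},"fingers":{"type":"number"},"newtons":{"type":"number"}},"required":["targets"]}

```bash
mkdir -p pics; ls; python3 - <<'E'
from bench import r, vision
import cv2
print(r.sense())
for n in ("top","side"):
    s=vision.snapshot(n); cv2.imwrite(f"pics/{n}0.png",s["img"]); print(n,{k:v for k,v in s.items() if k!="img"})
E
```

```text
pics
{'time': 0.0, 'joint_pos': array([-8.11533909e+01,  7.51719242e+00,  8.53297200e+01,  4.25566041e-04,
        8.72627398e+01, -4.89371596e+00]), 'qd': array([ 0.01638887,  0.0262015 , -0.05141545,  0.02110181, -0.00424711,
       -0.06105519]), 'joint_efforts': array([ 1.70749594e-03, -5.69399071e+01, -5.00545979e+01, -7.93343725e-05,
        1.50383130e-02,  1.71107109e-05]), 'tool_pos': array([ 142.44290579, -582.26019515,  226.71850292]), 'tcp_rot': array([-1.79890784e+02, -9.77766421e-03,  1.37402950e+01]), 'ft_force': array([-0.30314559,  0.4962863 , -0.24039294]), 'wrist_torque': array([-0.02570969, -0.01135994, -0.02713254]), 'grip_force': 0.0, 'finger_gap': 85.38729203045953}
top {'mtx': array([[608.25460785,   0.        , 325.38224725],
       [  0.        , 608.25460785, 239.28783854],
       [  0.        ,   0.        ,   1.        ]]), 'eye': array([ 3.01868436e+02, -2.65989121e-01,  1.42494485e+03]), 'attitude': array([  9.46581926,  -0.72838317, -90.23853718])}
side {'mtx': array([[452.00077449,   0.        , 315.15957603],
       [  0.        , 452.00077449, 243.36186661],
       [  0.        ,   0.        ,   1.        ]]), 'eye': array([ 432.77424335, -630.04594342,  758.44591166]), 'attitude': array([ 42.24740563,   0.93896231, -10.44498754])}
```

View pics/top0.png

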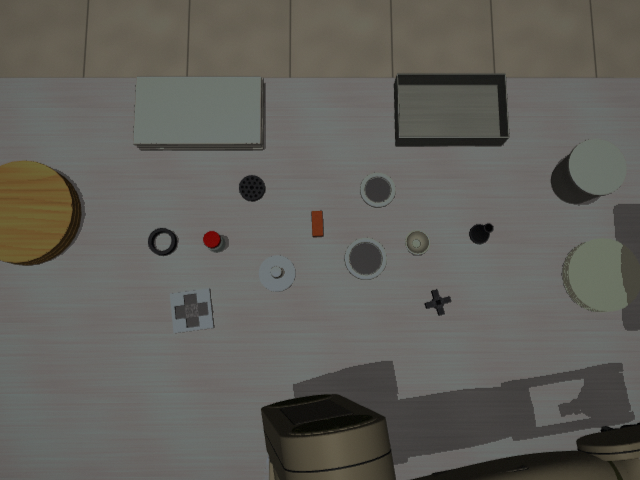

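View pics/side0.png

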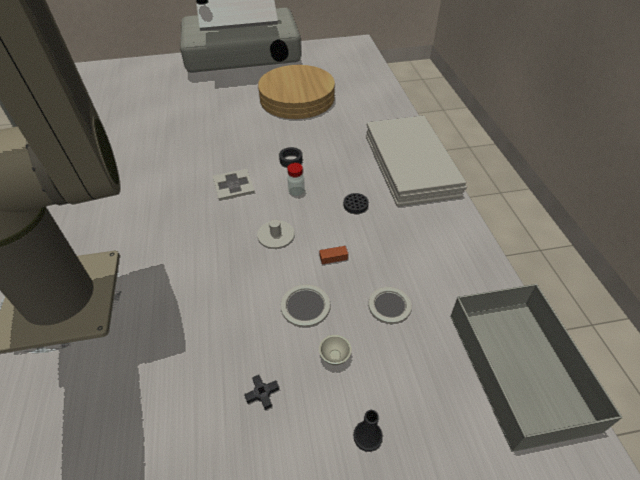

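The top view shows these parts: plate (252,188), ring (162,241), tube (480,233), knife (438,302). The nests are knife (192,311), ring (277,272), plate (365,259) and tube (377,190). The bystanders are the jar (212,240) and the dish (417,243). The side view agrees. Next I measure them.

```bash
cat > h.py <<'E'
import numpy as np, cv2
from scipy.spatial.transform import Rotation as Ro
def cast(s,uv,z):
    uv=np.atleast_2d(np.array(uv,float)); K=s["mtx"]
    d=np.c_[(uv[:,0]-K[0,2])/K[0,0],-(uv[:,1]-K[1,2])/K[1,1],-np.ones(len(uv))]
    d=Ro.from_euler("xyz",s["attitude"],degrees=True).apply(d)
    return s["eye"]+d*((z-s["eye"][2])/d[:,2])[:,None]
def proj(s,p):
    q=Ro.from_euler("xyz",s["attitude"],degrees=True).inv().apply(np.atleast_2d(p)-s["eye"])
    K=s["mtx"]; return np.c_[K[0,2]-K[0,0]*q[:,0]/q[:,2],K[1,2]+K[1,1]*q[:,1]/q[:,2]]
def blob(img,c,w,lo,hi):
    "largest contour in the window whose max channel lies in [lo,hi]"
    u,v=map(int,c); x0,y0=max(u-w,0),max(v-w,0)
    g=img[y0:v+w,x0:u+w].max(2); m=cv2.inRange(g,lo,hi)
    cs=cv2.findContours(m,cv2.RETR_EXTERNAL,cv2.CHAIN_APPROX_NONE)[0]
    k=max(cs,key=cv2.contourArea); return k[:,0,:]+[x0,y0]
def circ(P):
    "centre and diameter of a circle fitted to the xy points"
    A=np.c_[2*P[:,:2],np.ones(len(P))]; x=np.linalg.lstsq(A,(P[:,:2]**2).sum(1),rcond=None)[0]
    return x[:2],2*np.sqrt(x[2]+x[0]**2+x[1]**2)
E
python3 - <<'E'
from h import *
from bench import vision
s=vision.snapshot("top"); im=s["img"]
for n,c,w,lo,hi,z in [("plate",(252,188),22,0,75,14),("lockring",(162,241),22,0,75,24),("tube",(480,233),22,0,60,4),("knife",(438,302),20,0,75,14),
  ("nest_knife",(192,311),32,150,255,9),("nest_ring",(277,272),26,150,255,6),("nest_plate",(365,259),26,150,255,9),("nest_tube",(377,190),24,150,255,9),("dish",(417,243),15,130,255,20)]:
    k=blob(im,c,w,lo,hi); h=cv2.convexHull(k)[:,0,:]
    P=cast(s,h,z); cc,d=circ(P); rect=cv2.minAreaRect(P[:,:2].astype(np.float32))
    print(n,"px",h.mean(0).round(),"circ",cc.round(1),round(d,1),"rect",np.round(rect[0],1),np.round(rect[1],1),round(rect[2],1),im[c[1],c[0]])
E
```

```text
plate px [253. 188.] circ [661.7 155.8] 64.1 rect [662.  155.7] [64.  60.9] 44.7 [10 11 11]
lockring px [163. 241.] circ [531.5 359.7] 68.6 rect [530.7 360.1] [69.  63.5] 69.3 [109 112 109]
tube px [479. 233.] circ [ 554.9 -389.4] 54.9 rect [ 552.4 -389.6] [46.9 57.7] 5.2 [11 10 10]
knife px [437. 303.] circ [ 389.2 -277.9] 60.9 rect [ 389.4 -278.1] [51.1 51.4] 59.3 [9 7 7]Traceback (most recent call last):
  File "<stdin>", line 6, in <module>
  File "h.py", line 16, in blob
    k=max(cs,key=cv2.contourArea); return k[:,0,:]+[x0,y0]
ValueError: max() iterable argument is empty
```

```bash
python3 - <<'E'
from h import *
from bench import vision
s=vision.snapshot("top"); im=s["img"]
for n,c in [("kn",(192,311)),("ring",(277,272)),("plate",(365,259)),("tube",(377,190))]:
    print(n,im[c[1],c[0]-34:c[0]+35:2].max(1).tolist())
a=cv2.resize(im[160:340,140:400],None,fx=3,fy=3,interpolation=cv2.INTER_CUBIC); cv2.imwrite("pics/crop.png",np.clip(a*1.4,0,255).astype(np.uint8))
E
```

```text
kn [109, 109, 108, 108, 108, 109, 110, 118, 113, 60, 59, 59, 60, 63, 69, 62, 67, 79, 69, 80, 65, 61, 61, 59, 59, 104, 117, 52, 111, 111, 110, 111, 110, 111, 110]
ring [111, 113, 111, 112, 113, 110, 110, 111, 119, 120, 120, 119, 119, 117, 118, 119, 119, 119, 119, 70, 79, 120, 120, 120, 119, 119, 94, 110, 109, 109, 111, 110, 113, 111, 110]
plate [112, 113, 112, 113, 113, 111, 108, 119, 117, 82, 57, 57, 56, 58, 56, 56, 57, 56, 58, 56, 57, 56, 57, 56, 57, 83, 118, 116, 109, 111, 111, 109, 110, 109, 109]
tube [111, 111, 109, 110, 109, 111, 112, 111, 108, 116, 113, 69, 53, 53, 54, 53, 55, 53, 53, 53, 53, 54, 54, 57, 85, 116, 109, 109, 110, 110, 109, 110, 110, 110, 111]
```

View pics/crop.png

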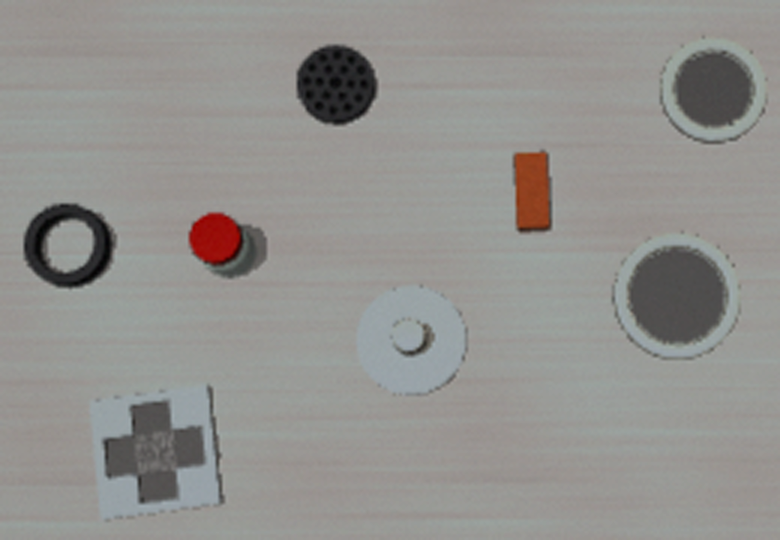

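The crop shows clear dark recesses and the ring disc with its post, so I measure the nests from these.

```bash
python3 - <<'E'
from h import *
from bench import vision
s=vision.snapshot("top"); im=s["img"]
for n,c,w,z in [("nest_knife",(192,311),20,9),("nest_plate",(365,259),24,9),("nest_tube",(377,190),20,9)]:
    k=blob(cv2.medianBlur(im,3),c,w,0,90); h=cv2.convexHull(k)[:,0,:]
    P=cast(s,h,z); cc,d=circ(P); rect=cv2.minAreaRect(P[:,:2].astype(np.float32))
    print(n,"px",h.mean(0).round(),"circ",cc.round(1),round(d,1),"rect",np.round(rect[0],1),np.round(rect[1],1),round(rect[2],1))
# kn outer corner square from crop, /3 + offset
k=np.array([[91,401],[210,386],[222,501],[102,520]])/3+[140,160]
P=cast(s,k,9)[:,:2]; print("sq",P.mean(0).round(1),np.round([np.degrees(np.arctan2(*(P[i]-P[i-1])[::-1]))%90 for i in range(4)],1),np.linalg.norm(P-np.roll(P,1,0),axis=1).round(1))
b=im.astype(int); m=cv2.medianBlur(((b[...,0]-b[...,2]>-1)&(b.max(2)>85)).astype(np.uint8),3)
cs=cv2.findContours(m[240:305,245:310],cv2.RETR_EXTERNAL,cv2.CHAIN_APPROX_NONE)[0]
kk=max(cs,key=cv2.contourArea)[:,0]+[245,240]; print("ring disc",circ(cast(s,kk,6)))
print("crop fits ring",cast(s,[[(357+467)/6+140,(285+395)/6+160]],6), "post",cast(s,[[411/3+140,336/3+160]],40))
# jar cap, dish
hs=cv2.inRange(im,(0,0,80),(40,40,255)); cs=cv2.findContours(hs[220:260,195:230],cv2.RETR_EXTERNAL,cv2.CHAIN_APPROX_NONE)[0]
print("jar",circ(cast(s,max(cs,key=cv2.contourArea)[:,0]+[195,220],75)),"dish",cast(s,[[417,242]],28))
# knife arm directions: farthest contour points
k=blob(im,(438,302),20,0,75); P=cast(s,k,14)[:,:2]; c=P.mean(0); d=P-c; a=np.degrees(np.arctan2(d[:,1],d[:,0])); rr=np.hypot(*d.T)
w=np.where(rr>24,1,0); print("knife",c,(np.degrees(np.angle((w*np.exp(4j*np.radians(a))).sum()))/4)%90)
E
```

```text
nest_knife px [191. 309.] circ [372.5 292.8] 77.6 rect [372.3 292.7] [70. 71.] 51.9
nest_plate px [366. 258.] circ [ 493.4 -113.1] 78.3 rect [ 493.9 -112.8] [76.4 75.7] 44.5
nest_tube px [378. 190.] circ [ 659.8 -144.5] 64.2 rect [ 659.9 -144.6] [63.3 60.7] 43.8
sq [371.7 289.2] [7.4 7.1 7.5 8.7] [91.7 92.1 89.  92.2]
ring disc (array([456.9315561 , 104.33227998]), np.float64(92.51873497743583))
crop fits ring [[457.82090936  93.53649447   6.        ]] post [[457.14734553  92.0770261   40.        ]]
jar (array([528.82741216, 238.26809956]), np.float64(34.81062255008739)) dish [[ 527.87634543 -232.57718059   28.        ]]
knife [ 388.76352467 -278.50954269] 14.947400140671968
```

Emit:
step_arm(
  targets=[
    [[10, 15, 0, 0, 0, 0], [31, 45, 0, 0, 0, 0], [52, 75, 0, 0, 0, 0], [73, 105, 0, 0, 0, 0], [94, 135, 0, 0, 0, 0], [115, 165, 0, 0, 0, 0], [136, 195, 0, 0, 0, 0], [157, 225, 0, 0, 0, 0], [178, 255, 0, 0, 0, 0], [199, 285, 0, 0, 0, 0], [220, 315, 0, 0, 0, 0], [241, 345, 0, 0, 0, 0]],
  ],
  fingers=-1,
  newtons=40,
)

```text
time: 1.25
tool_pos: [384.2, -236.2, 228.0]
tcp_rot: [180.0, -0.0, 13.7]
ft_force: [-0.5, -0.2, 0.1]
finger_gap: 85.2
grip_force: 0.0
```

Emit:
step_arm(
  targets=[
    [[21, 30, 0, 0, 0, 0], [42, 60, 0, 0, 0, 0], [63, 90, 0, 0, 0, 0], [84, 120, 0, 0, 0, 0], [105, 150, 0, 0, 0, 0], [126, 180, 0, 0, 0, 0], [147, 210, 0, 0, 0, 0], [168, 240, 0, 0, 0, 0], [189, 270, 0, 0, 0, 0], [210, 300, 0, 0, 0, 0], [231, 330, 0, 0, 0, 0], [252, 360, -10, 0, 0, 0]],
  ],
)

```text
time: 2.25
tool_pos: [637.4, 124.1, 219.9]
tcp_rot: [180.0, -0.2, 13.8]
ft_force: [0.1, -1.1, 1.2]
finger_gap: 85.3
grip_force: 0.0
```

Emit:
step_arm(
  targets=[
    [[13, 17, -10, 0, 0, 0], [26, 33, -30, 0, 0, 0], [26, 33, -60, 0, 0, 0], [26, 33, -90, 0, 0, 0], [26, 33, -98, 0, 0, 0], [26, 33, -98, 0, 0, 0]],
  ],
  fingers=-0.78,
)

```text
time: 2.75
tool_pos: [658.7, 154.8, 115.5]
tcp_rot: [-180.0, 0.4, 13.7]
ft_force: [-0.4, 0.7, -0.3]
finger_gap: 76.1
grip_force: 0.0
```

```bash
cat > look.py <<'E'
import sys
from h import *
from bench import r,vision
def look(name,fn=None):
    s=vision.snapshot(name)
    if fn: cv2.imwrite(f"pics/{fn}.png",s["img"])
    return s
E
python3 - <<'E'
from look import *
q=r.sense(); print(q["tool_pos"],q["tcp_rot"],q["finger_gap"],q["joint_pos"])
s=look("wrist","w1"); print(s["eye"],s["attitude"]); print(proj(s,[[662,156,14],[662,156,0]]))
E
```

```text
[658.70904974 154.76953489 115.45715763] [-179.96545029    0.43275991   13.74626753] 76.06412327541354 [ 8.88398908e+00  2.36493770e+01  7.80411874e+01 -2.29965051e-03
  7.87435667e+01  8.51383095e+01]
[727.78003514 170.92901003 262.20688703] [-16.2719261    0.08354778 -76.22713041]
[[313.17495341 229.66029696]
 [313.26424689 224.38594752]]
```

View pics/w1.png

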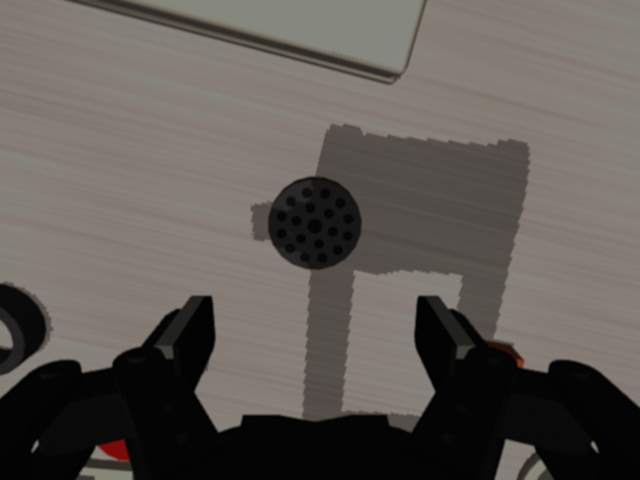

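Wrist view: plate at about (314,223), fingertips at (213,297) and (417,297). I cast the plate now.

```bash
python3 - <<'E'
from look import *
s=look("wrist"); k=blob(s["img"],(314,223),60,0,48); print(k.min(0),k.max(0)); h=cv2.convexHull(k)[:,0]; print(circ(cast(s,h,14)), circ(cast(s,cv2.convexHull(blob(s["img"],(314,223),60,0,42))[:,0],14)))
print(r.sense()["tool_pos"])
E
```

```text
[269 180] [359 270]
(array([665.86764515, 155.95730609]), np.float64(61.58471770627995)) (array([665.9348819 , 155.98108286]), np.float64(61.204366356108224))
[661.85533817 155.01426795 120.92737199]
```

```bash
python3 - <<'E'
from look import *
s=look("wrist"); im=s["img"]; print(s["mtx"][0,0],r.sense()["finger_gap"])
g=im.max(2); 
for row in (298,305,315,330,345): print(row,np.where(np.diff((g[row]<50).astype(int)))[0].tolist())
t=r.sense()["tool_pos"]
for z in (96,100,104,108,112,116,120,125):
    P=cast(s,[[213,298],[417,298]],z); print(z,round(z-t[2],1),np.linalg.norm(P[0]-P[1]).round(1),P.mean(0).round(1))
E
```

```text
388.72733222835507 76.10711337844356
298 [33, 189, 211, 417, 438]
305 [40, 184, 212, 416, 444]
315 [46, 165, 212, 415, 463]
330 [14, 50, 153, 214, 414, 475]
345 [18, 45, 141, 213, 415, 498]
96 -26.4 98.3 [652.7 151.9  96. ]
100 -22.4 96.0 [654.5 152.4 100. ]
104 -18.4 93.8 [656.3 152.8 104. ]
108 -14.4 91.5 [658.1 153.3 108. ]
112 -10.4 89.2 [659.9 153.7 112. ]
116 -6.4 86.9 [661.7 154.1 116. ]
120 -2.4 84.6 [663.5 154.6 120. ]
125 2.6 81.8 [665.7 155.1 125. ]
```

Emit:
step_arm(
  targets=[
    [[1, 0, -15, 0, 0, 0], [3, 1, -45, 0, 0, 0], [3, 1, -70, 0, 0, 0], [3, 1, -80, 0, 0, 0], [3, 1, -85, 0, 0, 0], [3, 1, -85, 0, 0, 0]],
  ],
)

```text
time: 3.4
tool_pos: [664.2, 156.0, 34.3]
tcp_rot: [-180.0, 0.1, 13.7]
ft_force: [0.0, -0.1, -0.2]
finger_gap: 76.2
grip_force: 0.0
```

Emit:
step_arm(
  targets=[
    [[0, 0, -3, 0, 0, 0], [0, 0, -6, 0, 0, 0], [0, 0, -8, 0, 0, 0], [0, 0, -8, 0, 0, 0]],
  ],
)

```text
time: 3.73
tool_pos: [664.9, 156.2, 27.4]
tcp_rot: [180.0, -0.1, 13.7]
ft_force: [-0.2, 0.8, -0.4]
finger_gap: 76.1
grip_force: 0.0
```

Emit:
step_arm(
  targets=[
    [[0, 0, -1, 0, 0, 0], [0, 0, -2, 0, 0, 0], [0, 0, -3, 0, 0, 0], [0, 0, -3, 0, 0, 0]],
  ],
)

```text
time: 4.07
tool_pos: [664.4, 156.2, 23.6]
tcp_rot: [-180.0, 0.0, 13.7]
ft_force: [0.2, -1.0, -1.0]
finger_gap: 75.9
grip_force: 0.0
```

Emit:
step_arm(
  targets=[
    [[0, 0, -1, 0, 0, 0], [0, 0, -2, 0, 0, 0], [0, 0, -3, 0, 0, 0], [0, 0, -3, 0, 0, 0]],
  ],
)

```text
time: 4.4
tool_pos: [664.3, 156.1, 20.4]
tcp_rot: [-180.0, 0.0, 13.7]
ft_force: [-0.4, -0.1, 1.5]
finger_gap: 75.9
grip_force: 0.0
```

Emit:
step_arm(
  targets=[
    [[0, 0, -1, 0, 0, 0], [0, 0, -2, 0, 0, 0], [0, 0, -2, 0, 0, 0]],
  ],
)

```text
time: 4.65
tool_pos: [664.4, 156.1, 18.5]
tcp_rot: [-180.0, 0.0, 13.7]
ft_force: [0.1, -0.1, 0.3]
finger_gap: 75.6
grip_force: 0.0
```

Emit:
step_arm(
  targets=[
    [[0, 0, 3, 0, 0, 0], [0, 0, 3, 0, 0, 0], [0, 0, 3, 0, 0, 0], [0, 0, 3, 0, 0, 0], [0, 0, 3, 0, 0, 0], [0, 0, 3, 0, 0, 0]],
  ],
  fingers=1,
  newtons=50,
)

```text
time: 5.15
tool_pos: [664.5, 156.2, 21.8]
tcp_rot: [-180.0, 0.0, 13.7]
ft_force: [0.2, -0.3, -0.1]
finger_gap: 2.7
grip_force: 0.0
```

```bash
python3 - <<'E'
from look import *
s=look("wrist","w2");print(r.sense()["finger_gap"])
E
```

```text
0.09673594338518406
```

View pics/w2.png

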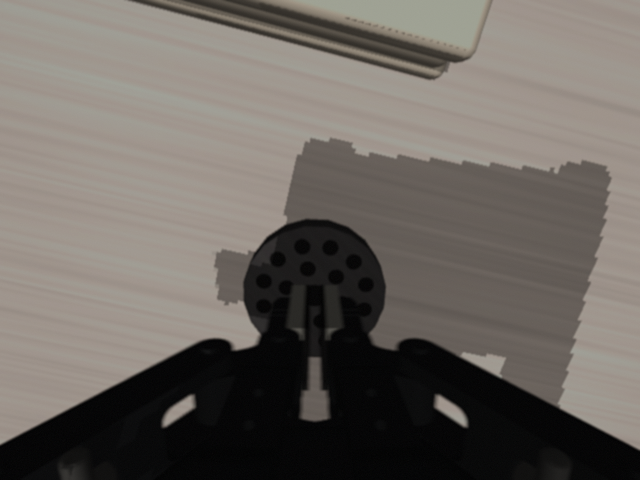

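The fingers are shut over the plate, with tips at about (312,290) and the plate centre at about (315,288). They passed above it, so I check how high the hand really is from the plate's apparent size.

```bash
python3 - <<'E'
from look import *
s=look("wrist");im=s["img"];q=r.sense();print(q["tool_pos"],q["joint_pos"],s["eye"],s["attitude"])
k=blob(im,(315,275),75,0,46); k=k[(k[:,1]<300)]; k=k[k[:,1]<285]
for z in (0,5,14,25): print(z,circ(cast(s,k,z)))
print(k[:,0].min(),k[:,0].max(),k[:,1].min())
# finger tips: where do the tips lie if at TCP xy?
for z in (-22,-15,-8,0): print(z,proj(s,q["tool_pos"]+[0,0,z]))
E
```

```text
[664.47905135 156.1309963   21.72419298] [ 8.92164456e+00  2.96477263e+01  8.05471227e+01 -1.28928968e-03
  6.98117074e+01  8.51835896e+01] [732.47732994 172.14945891 169.01665995] [-1.58431699e+01  4.86626785e-02 -7.62320552e+01]
0 (array([662.54979044, 155.29451572]), np.float64(63.66010872973736))
5 (array([664.61844862, 155.79313352]), np.float64(61.776859210195326))
14 (array([668.34203336, 156.69064557]), np.float64(58.38701007494353))
25 (array([672.89308138, 157.78760474]), np.float64(54.243861131893304))
244 384 219
-22 [[313.35486022 281.76278707]]
-15 [[313.3021731  287.72637443]]
-8 [[313.24527382 294.16672911]]
0 [[313.17440937 302.18778453]]
```

Emit:
step_arm(
  targets=[
    [[0, 0, 0, 0, 0, 0], [0, 0, 0, 0, 0, 0], [0, 0, 0, 0, 0, 0], [0, 0, 0, 0, 0, 0], [0, 0, -2, 0, 0, 0], [0, 0, -4, 0, 0, 0], [0, 0, -4, 0, 0, 0]],
  ],
  fingers=-0.78,
)

```text
time: 5.83
tool_pos: [664.1, 156.1, 17.1]
tcp_rot: [-180.0, 0.1, 13.7]
ft_force: [0.5, 0.0, -0.6]
finger_gap: 76.2
grip_force: 0.0
```

Emit:
step_arm(
  targets=[
    [[0, 0, -1, 0, 0, 0], [0, 0, -3, 0, 0, 0], [0, 0, -3, 0, 0, 0]],
  ],
)

```text
time: 6.08
tool_pos: [664.2, 156.1, 14.2]
tcp_rot: [-180.0, 0.0, 13.7]
ft_force: [-0.4, 0.0, 0.5]
finger_gap: 75.7
grip_force: 0.0
```

Emit:
step_arm(
  targets=[
    [[0, 0, -1, 0, 0, 0], [0, 0, -2, 0, 0, 0], [0, 0, -2, 0, 0, 0]],
  ],
)

```text
time: 6.33
tool_pos: [664.4, 156.2, 12.5]
tcp_rot: [-180.0, 0.0, 13.7]
ft_force: [-0.4, -1.1, 0.3]
finger_gap: 75.7
grip_force: 0.0
```

Emit:
step_arm(
  targets=[
    [[0, 0, -1, 0, 0, 0], [0, 0, -3, 0, 0, 0], [0, 0, -3, 0, 0, 0]],
  ],
)

```text
time: 6.58
tool_pos: [664.3, 156.1, 9.3]
tcp_rot: [-180.0, 0.0, 13.7]
ft_force: [1.0, -0.0, 0.1]
finger_gap: 76.1
grip_force: 0.0
```

Emit:
step_arm(
  targets=[
    [[0, 0, -1, 0, 0, 0], [0, 0, -2, 0, 0, 0], [0, 0, -2, 0, 0, 0]],
  ],
)

```text
time: 6.83
tool_pos: [664.4, 156.2, 7.5]
tcp_rot: [-180.0, 0.0, 13.7]
ft_force: [-0.6, 0.1, 0.4]
finger_gap: 76.3
grip_force: 0.0
```

Emit:
step_arm(
  targets=[
    [[0, 0, -1, 0, 0, 0], [0, 0, -2, 0, 0, 0], [0, 0, -2, 0, 0, 0]],
  ],
)

```text
time: 7.08
tool_pos: [664.4, 156.1, 5.5]
tcp_rot: [-180.0, 0.0, 13.7]
ft_force: [-0.8, 0.6, 0.2]
finger_gap: 76.3
grip_force: 0.0
```

```bash
python3 - <<'E'
from look import *
a=look("wrist")["img"]; s=look("side"); b=s["img"]
u,v=proj(s,[664,156,30])[0].astype(int); print(u,v)
c=cv2.resize(b[v-50:v+50,u-55:u+55],None,fx=4,fy=4)
cv2.imwrite("pics/w3.png",np.hstack([cv2.resize(a,(530,400)),c])[:, :970]); 
o=np.hstack([cv2.resize(a,(400,300)),cv2.resize(c,(400,364))[:300]]); cv2.imwrite("pics/w3.png",np.clip(o*1.5,0,255).astype(np.uint8))
E
```

```text
355 195
```

View pics/w3.png

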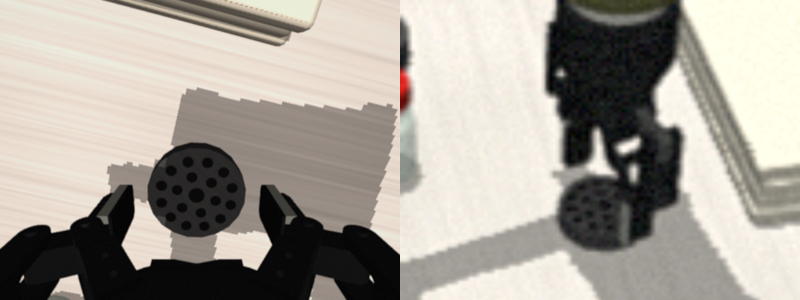

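In the wrist half the plate is between the open fingers, which stand at (132,187) and (260,187). In the side half the near fingertip (640,238) and the far one (577,167) look higher than the plate. I check the tip height from these pixels.

```bash
python3 - <<'E'
from look import *
s=look("side"); t=r.sense()["tool_pos"]; print(t, r.sense()["joint_pos"])
a=np.radians(103.7); d=np.array([np.cos(a),np.sin(a),0])
for z in (0,10,20,30): print(z,[proj(s,[t[0],t[1],z]+k*d)[0].round(1).tolist() for k in (-50,-38,38,50)])
print("plate px in side pred",proj(s,[[664.5,156,14]]))
g=s["img"].max(2); sub=g[185:225,330:385]; k=blob(s["img"],(352,204),11,0,60); print(k.min(0),k.max(0))
w=look("wrist"); g=w["img"].max(2); 
for row in (290,300,310): print(row,np.where(np.diff((g[row]<48).astype(int)))[0].tolist())
E
```

```text
[664.50250935 156.1505371    5.766537  ] [8.92220871e+00 3.07847373e+01 8.08305861e+01 1.98432553e-04
 6.83882170e+01 8.51831031e+01]
0 [[364.8, 217.8], [362.4, 214.6], [348.0, 195.4], [345.8, 192.6]]
10 [[365.0, 214.8], [362.6, 211.6], [348.1, 192.4], [346.0, 189.5]]
20 [[365.3, 211.7], [362.9, 208.5], [348.3, 189.4], [346.1, 186.5]]
30 [[365.6, 208.6], [363.1, 205.4], [348.5, 186.3], [346.2, 183.4]]
plate px in side pred [[355.32758157 200.62214569]]
[343 193] [362 213]
290 [238, 389]
300 [188, 211, 236, 391, 416, 440]
310 [174, 212, 236, 391, 415, 455]
```

Emit:
step_arm(
  targets=[
    [[0, 0, -1, 0, 0, 0], [0, 0, -3, 0, 0, 0], [0, 0, -3, 0, 0, 0]],
  ],
)

```text
time: 7.53
tool_pos: [664.3, 156.1, 2.3]
tcp_rot: [-180.0, 0.0, 13.7]
ft_force: [-0.1, -0.4, 0.4]
finger_gap: 75.7
grip_force: 0.0
```

Emit:
step_arm(
  targets=[
    [[0, 0, -1, 0, 0, 0], [0, 0, -3, 0, 0, 0], [0, 0, -3, 0, 0, 0]],
  ],
)

```text
time: 7.78
tool_pos: [664.2, 156.1, -0.7]
tcp_rot: [-180.0, 0.0, 13.7]
ft_force: [-0.5, -0.7, -0.2]
finger_gap: 76.2
grip_force: 0.0
```

Emit:
step_arm(
  targets=[
    [[0, 0, -1, 0, 0, 0], [0, 0, -3, 0, 0, 0], [0, 0, -3, 0, 0, 0]],
  ],
)

```text
time: 8.03
tool_pos: [664.3, 156.1, -3.7]
tcp_rot: [-180.0, 0.0, 13.7]
ft_force: [0.1, 0.5, 0.3]
finger_gap: 76.0
grip_force: 0.0
```

```bash
python3 - <<'E'
from look import *
w=look("wrist","w4"); g=w["img"].max(2); print(w["eye"],w["attitude"],r.sense()["joint_pos"])
for row in (290,300,310,320): print(row,np.where(np.diff((g[row]<48).astype(int)))[0].tolist())
s=look("side"); u,v=355,200; c=cv2.resize(s["img"][v-30:v+25,u-30:u+35],None,fx=8,fy=8); cv2.imwrite("pics/s4.png",np.clip(c*1.5,0,255).astype(np.uint8))
E
```

```text
[732.3234169  172.12120994 143.54215159] [-1.58696410e+01  5.08387357e-02 -7.62323289e+01] [8.92332875e+00 3.14682796e+01 8.09738454e+01 9.58710374e-04
 6.75882608e+01 8.51842811e+01]
290 [237, 391]
300 [188, 211, 233, 393, 416, 440]
310 [173, 212, 231, 396, 416, 455]
320 [161, 213, 231, 396, 415, 467]
```

View pics/s4.png

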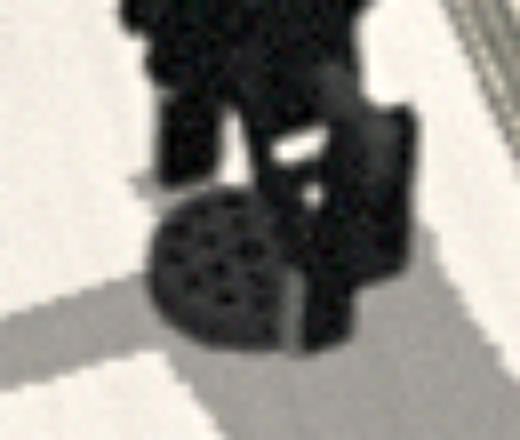

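The side crop shows both fingertips low beside the plate: the far tip at (185,185) with its shadow end at (145,185), the near tip at (310,350). They are not yet on the table, so I continue down by touch.

Emit:
step_arm(
  targets=[
    [[0, 0, -1, 0, 0, 0], [0, 0, -3, 0, 0, 0], [0, 0, -3, 0, 0, 0]],
  ],
)

```text
time: 8.38
tool_pos: [664.3, 156.1, -6.6]
tcp_rot: [-180.0, 0.0, 13.7]
ft_force: [-0.2, -0.1, -0.6]
finger_gap: 75.7
grip_force: 0.0
```

Emit:
step_arm(
  targets=[
    [[0, 0, -1, 0, 0, 0], [0, 0, -2, 0, 0, 0], [0, 0, -2, 0, 0, 0]],
  ],
)

```text
time: 8.63
tool_pos: [664.3, 156.1, -8.5]
tcp_rot: [180.0, 0.0, 13.7]
ft_force: [0.1, 0.1, 0.6]
finger_gap: 76.2
grip_force: 0.0
```

Emit:
step_arm(
  targets=[
    [[0, 0, -1, 0, 0, 0], [0, 0, -2, 0, 0, 0], [0, 0, -2, 0, 0, 0]],
  ],
)

```text
time: 8.88
tool_pos: [664.3, 156.1, -10.5]
tcp_rot: [-180.0, 0.0, 13.7]
ft_force: [-0.2, 0.1, -0.3]
finger_gap: 76.1
grip_force: 0.0
```

Emit:
step_arm(
  targets=[
    [[0, 0, 0, 0, 0, 0], [0, 0, 0, 0, 0, 0], [0, 0, 0, 0, 0, 0], [0, 0, 0, 0, 0, 0]],
  ],
  fingers=0.9,
  newtons=50,
)

```text
time: 9.22
tool_pos: [665.8, 156.4, -8.4]
tcp_rot: [180.0, -0.2, 13.7]
ft_force: [-0.6, 0.5, 7.7]
finger_gap: 60.3
grip_force: 59.1
```

Emit:
step_arm(
  targets=[
    [[0, 0, 2, 0, 0, 0], [0, 0, 5, 0, 0, 0], [0, 0, 15, 0, 0, 0], [0, 0, 35, 0, 0, 0], [0, 0, 60, 0, 0, 0], [0, 0, 80, 0, 0, 0], [0, 0, 85, 0, 0, 0], [0, 0, 85, 0, 0, 0]],
  ],
)

```text
time: 9.88
tool_pos: [666.3, 156.5, 77.7]
tcp_rot: [180.0, -0.3, 13.7]
ft_force: [-0.3, -0.4, -2.5]
finger_gap: 59.9
grip_force: 54.7
```

```bash
python3 - <<'E'
from look import *
w=look("wrist"); s=look("side"); t=r.sense(); print(t["tool_pos"],t["ft_force"],t["finger_gap"],t["grip_force"])
u,v=proj(s,t["tool_pos"])[0].astype(int); print(u,v)
o=np.hstack([cv2.resize(w["img"],(400,300)),cv2.resize(s["img"][v-35:v+40,u-50:u+50],(400,300))]); cv2.imwrite("pics/g1.png",np.clip(o*1.6,0,255).astype(np.uint8))
E
```

```text
[663.87213753 156.05739067  73.74836823] [ 0.13121195  0.53180546 -3.02982774] 60.471861990192124 54.74676311016083
356 181
```

View pics/g1.png

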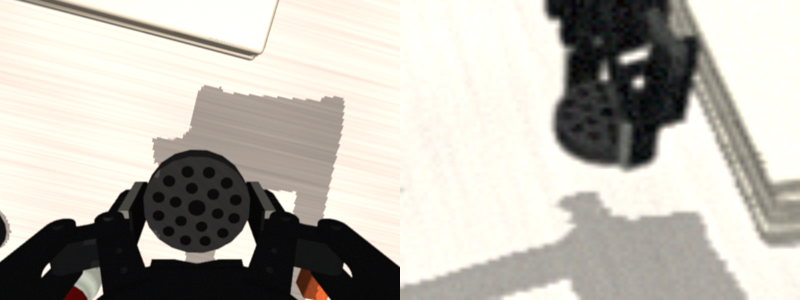

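The plate is held level between the pads at (197,200) in the left half, and the weight reads 3 N. Now I carry it to its nest.

Emit:
step_arm(
  targets=[
    [[-5, -9, 10, 0, 0, 0], [-18, -29, 20, 0, 0, 0], [-35, -56, 20, 0, 0, 0], [-52, -83, 20, 0, 0, 0], [-69, -110, 20, 0, 0, 0], [-86, -137, 20, 0, 0, 0], [-103, -164, 20, 0, 0, 0], [-120, -191, 20, 0, 0, 0], [-137, -218, 20, 0, 0, 0], [-154, -245, 20, 0, 0, 0], [-165, -263, 20, 0, 0, 0], [-168.5, -269, 20, 0, 0, 0]],
  ],
)

```text
time: 10.98
tool_pos: [492.8, -114.7, 92.5]
tcp_rot: [-179.9, 0.2, 13.6]
ft_force: [-0.5, 0.2, -3.5]
finger_gap: 60.3
grip_force: 55.0
```

Emit:
step_arm(
  targets=[
    [[0, 0, 0, 0, 0, 0], [0, 0, -20, 0, 0, 0], [0, 0, -40, 0, 0, 0], [0, 0, -60, 0, 0, 0], [0, 0, -65, 0, 0, 0], [0, 0, -65, 0, 0, 0]],
  ],
)

```text
time: 11.48
tool_pos: [494.1, -111.1, 27.1]
tcp_rot: [-179.8, 0.3, 13.8]
ft_force: [-0.4, -0.6, -2.2]
finger_gap: 60.4
grip_force: 55.1
```

```bash
python3 - <<'E'
from look import *
w=look("wrist"); s=look("side"); t=r.sense(); print(t["tool_pos"],t["ft_force"],t["finger_gap"],t["grip_force"])
u,v=proj(s,[494,-113,20])[0].astype(int); print(u,v)
o=np.hstack([cv2.resize(w["img"],(400,300)),cv2.resize(s["img"][v-38:v+37,u-50:u+50],(400,300))]); cv2.imwrite("pics/g2.png",np.clip(o*1.6,0,255).astype(np.uint8))
E
```

```text
[ 496.38755437 -112.1876684    30.02976667] [ 0.69959302 -0.26351021 -1.63884177] 59.76961736690191 55.05921006202698
304 299
```

View pics/g2.png

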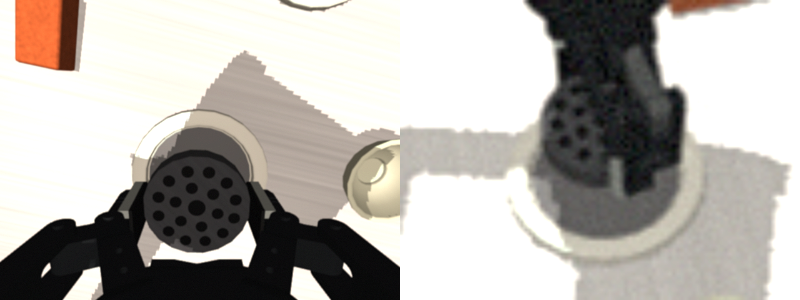

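The plate hangs at (197,200), over the recess whose upper rim arc tops out at about (200,110). The dish is clear at right. I check the centring numerically with the z offset taken out.

```bash
python3 - <<'E'
from look import *
w=look("wrist"); t=r.sense()["tool_pos"]
rim=np.array([[200,110],[150,126],[133,160],[250,126],[268,165]])*1.6   # outer rim edge, from g2
for z in (9,-6,-12): print(z,[np.round(x,1) for x in circ(cast(w,rim,z))])
pl=np.array([[146,200],[248,200],[197,150],[197,251]])*1.6
for dz in (0,-6,-10,-16): print(dz,[np.round(x,1) for x in circ(cast(w,pl,t[2]+dz))])
print(t)
E
```

```text
9 [array([ 496.9, -115.2]), np.float64(102.1)]
-6 [array([ 490.9, -116.9]), np.float64(111.2)]
-12 [array([ 488.5, -117.6]), np.float64(114.9)]
0 [array([ 486.3, -115.6]), np.float64(71.7)]
-6 [array([ 483.1, -116.4]), np.float64(74.7)]
-10 [array([ 481. , -116.9]), np.float64(76.6)]
-16 [array([ 477.8, -117.7]), np.float64(79.5)]
[ 497.04769405 -112.5644658    30.81230721]
```

Emit:
step_arm(
  targets=[
    [[-1, -1, -8, 0, 0, 0], [-1, -2, -16, 0, 0, 0], [-1, -2, -22, 0, 0, 0], [-1, -2, -24, 0, 0, 0], [-1, -2, -24, 0, 0, 0]],
  ],
)

```text
time: 12.05
tool_pos: [494.1, -114.6, 4.7]
tcp_rot: [-179.9, 0.1, 13.7]
ft_force: [0.6, -0.0, -2.7]
finger_gap: 59.8
grip_force: 55.1
```

Emit:
step_arm(
  targets=[
    [[0, 0, -2, 0, 0, 0], [0, 0, -4, 0, 0, 0], [0, 0, -4, 0, 0, 0]],
  ],
)

```text
time: 12.3
tool_pos: [495.0, -114.8, 1.6]
tcp_rot: [-180.0, 0.0, 13.7]
ft_force: [0.1, -0.2, -2.3]
finger_gap: 60.2
grip_force: 55.1
```

Emit:
step_arm(
  targets=[
    [[0, 0, -1, 0, 0, 0], [0, 0, -3, 0, 0, 0], [0, 0, -3, 0, 0, 0]],
  ],
)

```text
time: 12.55
tool_pos: [495.7, -115.1, 0.1]
tcp_rot: [180.0, -0.0, 13.7]
ft_force: [-5.4, 2.1, 10.3]
finger_gap: 60.0
grip_force: 63.5
```

```bash
python3 - <<'E'
from look import *
w=look("wrist"); s=look("side"); t=r.sense(); print(t["tool_pos"],t["ft_force"],t["wrist_torque"])
u,v=proj(s,[494,-113,20])[0].astype(int)
o=np.hstack([cv2.resize(w["img"][160:460,140:490],(400,343))[:300],cv2.resize(s["img"][v-38:v+37,u-50:u+50],(400,300))]); cv2.imwrite("pics/g3.png",np.clip(o*1.8,0,255).astype(np.uint8))
E
```

```text
[ 4.95625663e+02 -1.15079996e+02  7.64800534e-02] [-5.01328227  1.5252004  10.48561185] [-0.080634    0.79451085 -0.16390732]
```

View pics/g3.png

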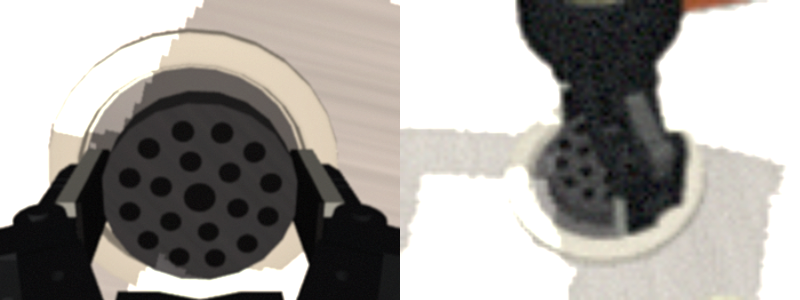

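Left crop: plate centre at about (200,186), inside the recess circle centred at about (192,176). Allowing for its height, it is a few mm off and inside the rim. I nudge it, release and check.

Emit:
step_arm(
  targets=[
    [[0, 0, 2, 0, 0, 0], [-2, 2, 2, 0, 0, 0], [-2, 2, 1, 0, 0, 0], [-2, 2, 1, 0, 0, 0]],
  ],
)

```text
time: 12.98
tool_pos: [493.0, -112.7, -0.3]
tcp_rot: [180.0, -0.0, 13.7]
ft_force: [0.3, -0.1, -0.3]
finger_gap: 60.0
grip_force: 56.5
```

Emit:
step_arm(
  targets=[
    [[0, 0, 0, 0, 0, 0], [0, 0, 0, 0, 0, 0], [0, 0, 0, 0, 0, 0], [0, 0, 10, 0, 0, 0], [0, 0, 40, 0, 0, 0], [0, 0, 80, 0, 0, 0], [0, 0, 115, 0, 0, 0], [0, 0, 120, 0, 0, 0], [0, 0, 120, 0, 0, 0]],
  ],
  fingers=-0.78,
)

```text
time: 13.73
tool_pos: [495.9, -113.8, 124.4]
tcp_rot: [179.8, -0.4, 13.7]
ft_force: [0.4, -0.3, -0.4]
finger_gap: 75.9
grip_force: 0.0
```

```bash
python3 - <<'E'
from look import *
w=look("wrist"); print(r.sense()["tool_pos"])
u,v=proj(w,[494,-113,9])[0].astype(int);print(u,v)
o=cv2.resize(w["img"][v-80:v+80,u-100:u+100],(800,640))[:600]; cv2.imwrite("pics/g4.png",np.clip(o*1.8,0,255).astype(np.uint8))
E
```

```text
[ 494.24833769 -113.2471878   121.75655367]
311 233
```

View pics/g4.png

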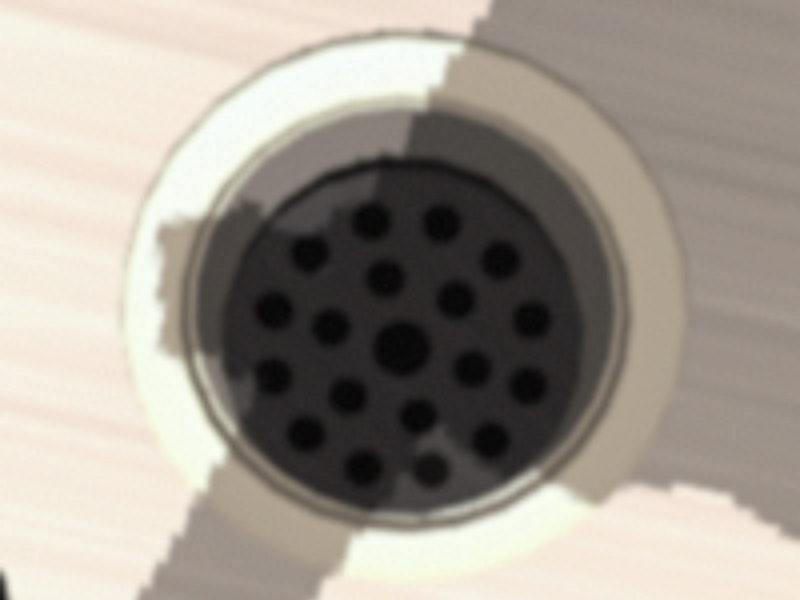

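The plate lies flat inside the recess at (402,340), rim circle centre at about (404,306). The shift matches its height plus about 3 mm of offset. The tip height also came out the same at two places: tip z ≈ reported z + 8.5 at 62 mm gap. Next is the knife.

Emit:
step_arm(
  targets=[
    [[-6, -10, 0, 0, 0, 0.01], [-22, -35, 0, 0, 0, 0.023], [-42, -66, 0, 0, 0, 0.023], [-62, -98, 0, 0, 0, 0.023], [-82, -130, 0, 0, 0, 0.023], [-98, -156, 0, 0, 0, 0.023], [-104, -165.4, 0, 0, 0, 0.023], [-104, -165.4, 0, 0, 0, 0.023], [-104, -165.4, 0, 0, 0, 0.023], [-104, -165.4, 0, 0, 0, 0.023]],
  ],
)

```text
time: 14.62
tool_pos: [389.0, -277.0, 118.8]
tcp_rot: [-179.9, 0.0, 15.1]
ft_force: [0.5, -0.5, 0.1]
finger_gap: 75.9
grip_force: 0.0
```

```bash
cat >> look.py <<'E'
def crossfit(s,c,w,hi,z,R):
    k=blob(s["img"],c,w,0,hi); P=cast(s,k,z)[:,:2]; o=cv2.minEnclosingCircle(P.astype(np.float32))
    m=cv2.moments(P.astype(np.float32).reshape(-1,1,2)); ce=np.array([m["m10"]/m["m00"],m["m01"]/m["m00"]])
    d=P-ce; w=np.hypot(*d.T)>R; a=np.arctan2(d[w,1],d[w,0])
    return ce.round(1),np.round(o,1) if 0 else round(2*o[1],1),round(np.degrees(np.angle(np.exp(4j*a).sum()))/4%90,1)
E
python3 - <<'E'
from look import *
w=look("wrist","k1"); t=r.sense(); print(t["tool_pos"],t["tcp_rot"],t["joint_pos"])
c=proj(w,[389,-278,14])[0]; print(c,w["img"][int(c[1]),int(c[0])])
for hi in (35,45):
  for z in (14,-6): print(hi,z,crossfit(w,c,60,hi,z,24))
E
```

```text
[ 389.32661556 -276.9129731   119.05658536] [-1.79917773e+02  2.20979235e-02  1.51176036e+01] [-4.15954399e+01 -7.04526474e+00  1.11419656e+02  2.75080691e-02
  7.57064750e+01  3.32801620e+01]
[315.45364373 234.87378373] [6 6 5]
35 14 (array([ 394.3, -279. ]), 60.1, np.float64(17.0))
35 -6 (array([ 389.3, -280.5]), 64.9, np.float64(17.3))
45 14 (array([ 391.9, -279.5]), 60.8, np.float64(15.3))
45 -6 (array([ 386.8, -281.1]), 65.6, np.float64(15.1))
```

Emit:
step_arm(
  targets=[
    [[1, -0.3, -15, 0, 0, 0], [2, -0.3, -45, 0, 0, 0], [2, -0.3, -80, 0, 0, 0], [2, -0.3, -105, 0, 0, 0], [2, -0.3, -115, 0, 0, 0], [2, -0.3, -120, 0, 0, 0], [2, -0.3, -122, 0, 0, 0], [2, -0.3, -122, 0, 0, 0], [2, -0.3, -122, 0, 0, 0]],
  ],
)

```text
time: 15.42
tool_pos: [392.3, -279.4, -0.5]
tcp_rot: [179.9, -0.1, 15.1]
ft_force: [-0.3, -0.1, -0.4]
finger_gap: 75.8
grip_force: 0.0
```

Emit:
step_arm(
  targets=[
    [[0, 0, 0, 0, 0, 0], [0, 0, 0, 0, 0, 0], [0, 0, 0, 0, 0, 0], [0, 0, 0, 0, 0, 0]],
  ],
  fingers=0.9,
  newtons=40,
)

```text
time: 15.75
tool_pos: [392.2, -279.5, -0.3]
tcp_rot: [179.9, -0.1, 15.0]
ft_force: [-0.4, 1.4, 8.6]
finger_gap: 58.2
grip_force: 41.3
```

Emit:
step_arm(
  targets=[
    [[0, 0, 3, 0, 0, 0], [0, 0, 12, 0, 0, 0], [0, 0, 35, 0, 0, 0], [0, 5, 65, 0, 0, 0], [0, 20, 90, 0, 0, 0], [-1, 45, 102, 0, 0, -0.02], [-2, 75, 102, 0, 0, -0.04], [-3, 107, 102, 0, 0, -0.06], [-4, 139, 102, 0, 0, -0.08], [-5, 171, 102, 0, 0, -0.1], [-6, 203, 102, 0, 0, -0.12], [-7, 235, 102, 0, 0, -0.134]],
  ],
)

```text
time: 16.75
tool_pos: [383.8, -42.2, 100.7]
tcp_rot: [180.0, -0.1, 7.3]
ft_force: [1.2, 0.2, -1.6]
finger_gap: 58.4
grip_force: 43.5
```

Emit:
step_arm(
  targets=[
    [[-1, 32, 0, 0, 0, 0], [-2, 64, 0, 0, 0, 0], [-3, 96, 0, 0, 0, 0], [-4, 128, 0, 0, 0, 0], [-5, 160, 0, 0, 0, 0], [-6, 192, 0, 0, 0, 0], [-7, 224, 0, 0, 0, 0], [-8, 256, 0, 0, 0, 0], [-9, 288, 0, 0, 0, 0], [-10, 315, 0, 0, 0, 0], [-11, 330, 0, 0, 0, 0], [-11, 334, 0, 0, 0, 0]],
  ],
)

```text
time: 17.75
tool_pos: [372.7, 292.9, 100.7]
tcp_rot: [-179.9, -0.0, 7.5]
ft_force: [0.6, 0.4, -1.6]
finger_gap: 58.1
grip_force: 43.5
```

Emit:
step_arm(
  targets=[
    [[0, 0, 0, 0, 0, 0], [0, 0, -20, 0, 0, 0], [0, 0, -45, 0, 0, 0], [0, 0, -55, 0, 0, 0], [0, 0, -55, 0, 0, 0], [0, 0, -55, 0, 0, 0]],
  ],
)

```text
time: 18.25
tool_pos: [372.7, 289.4, 44.7]
tcp_rot: [180.0, 0.1, 7.3]
ft_force: [-0.4, 0.5, -1.3]
finger_gap: 58.1
grip_force: 43.5
```

```bash
python3 - <<'E'
from look import *
w=look("wrist"); s=look("side"); t=r.sense(); print(t["tool_pos"],t["tcp_rot"],t["ft_force"],t["finger_gap"],t["joint_pos"])
u,v=proj(s,[372,290,20])[0].astype(int)
o=np.hstack([w["img"][80:480,70:570][:, :500],cv2.resize(s["img"][v-40:v+40,u-30:u+30],(300,400))]); cv2.imwrite("pics/k2.png",np.clip(o*1.6,0,255).astype(np.uint8))
E
```

```text
[373.98597581 290.53842557  46.19288908] [-1.79962118e+02 -9.20087443e-02  7.34267187e+00] [ 0.61332659 -0.45340102 -1.12324982] 58.39430526395166 [ 3.16386315e+01 -2.40373642e+00  1.15338732e+02 -3.61857308e-03
  6.69655581e+01  1.14297342e+02]
```

View pics/k2.png

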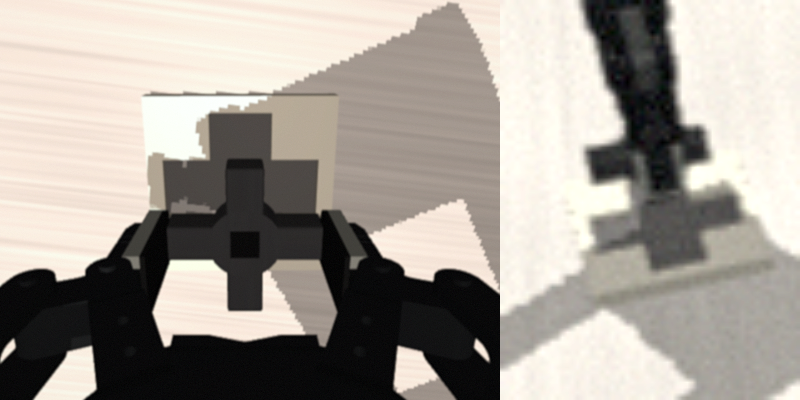

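Left half: the knife is held square, its centre at (245,245). The recess below has its vertical slot at columns 208–271 and the slot's horizontal edge at row 160. I work out the remaining sideways offset.

```bash
python3 - <<'E'
from look import *
w=look("wrist"); K=w["mtx"]; R=Ro.from_euler("xyz",w["attitude"],degrees=True)
def vec(u,v,d): return R.apply([(u-K[0,2])/K[0,0]*d,-(v-K[1,2])/K[1,1]*d,-d])
print(K[:2,2])
for dk in (145,150,155):
  for dn in (180,186,192):
    a=vec(315,325,dk); b=vec(310,271,dn); print(dk,dn,(b-a).round(1))
print((w["eye"]+vec(310,271,186)).round(1),(w["eye"]+vec(315,325,150)).round(1))
E
```

```text
[314.38241612 236.92470948]
145 180 [  6.6   3.2 -38.3]
145 186 [  4.5   3.  -43.9]
145 192 [  2.3   2.8 -49.6]
150 180 [  9.    3.5 -33.8]
150 186 [  6.9   3.3 -39.4]
150 192 [  4.8   3.1 -45.1]
155 180 [ 11.4   3.8 -29.3]
155 186 [  9.3   3.6 -34.9]
155 192 [  7.2   3.4 -40.6]
[377.2 292.7  19. ] [370.4 289.3  58.5]
```

Emit:
step_arm(
  targets=[
    [[2.5, 3, -5, 0, 0, 0], [2.5, 3, -20, 0, 0, 0], [2.5, 3, -30, 0, 0, 0], [2.5, 3, -36, 0, 0, 0], [2.5, 3, -38, 0, 0, 0], [2.5, 3, -38, 0, 0, 0]],
  ],
)

```text
time: 18.9
tool_pos: [375.0, 293.1, 6.1]
tcp_rot: [180.0, 0.1, 7.4]
ft_force: [1.0, -0.6, -2.4]
finger_gap: 58.1
grip_force: 43.5
```

Emit:
step_arm(
  targets=[
    [[0, 0, -2, 0, 0, 0], [0, 0, -2.5, 0, 0, 0], [0, 0, -2.5, 0, 0, 0]],
  ],
)

```text
time: 19.15
tool_pos: [375.8, 293.6, 4.6]
tcp_rot: [-180.0, -0.0, 7.4]
ft_force: [0.1, 0.7, -1.4]
finger_gap: 58.1
grip_force: 43.5
```

Emit:
step_arm(
  targets=[
    [[0, 0, -1, 0, 0, 0], [0, 0, -2, 0, 0, 0], [0, 0, -2, 0, 0, 0]],
  ],
)

```text
time: 19.4
tool_pos: [376.0, 293.8, 3.8]
tcp_rot: [-180.0, -0.0, 7.4]
ft_force: [-5.6, -3.9, 13.0]
finger_gap: 58.3
grip_force: 44.9
```

Contact at the expected seating height (3.8 mm). I release and rise, then check.

Emit:
step_arm(
  targets=[
    [[0, 0, 1, 0, 0, 0], [0, 0, 1, 0, 0, 0], [0, 0, 1, 0, 0, 0], [0, 0, 1, 0, 0, 0], [0, 0, 12, 0, 0, 0], [0, 0, 40, 0, 0, 0], [0, 0, 75, 0, 0, 0], [0, 0, 107, 0, 0, 0], [0, 0, 117, 0, 0, 0], [0, 0, 117, 0, 0, 0], [0, 0, 117, 0, 0, 0]],
  ],
  fingers=-0.78,
)

```text
time: 20.32
tool_pos: [376.0, 293.8, 120.1]
tcp_rot: [-180.0, -0.1, 7.4]
ft_force: [-0.5, -1.0, -0.6]
finger_gap: 75.7
grip_force: 0.0
```

```bash
python3 - <<'E'
from look import *
w=look("wrist","k3"); print(r.sense()["tool_pos"])
c=proj(w,[373,292,18])[0]
for hi in (22,30,38): print(hi,crossfit(w,c,60,hi,18,24))
k=blob(w["img"],c,75,0,62); h=cv2.convexHull(k)[:,0]; rc=cv2.minAreaRect(cast(w,h,9)[:,:2].astype(np.float32)); print(rc)
print(w["img"][int(c[1])-70:int(c[1])+70:6,int(c[0])].max(1))
E
```

```text
[375.12246865 293.2235893  118.7102463 ]
22 (array([380.9, 293.7]), 59.2, np.float64(4.3))
30 (array([380.2, 292.7]), 60.9, np.float64(8.2))
38 (array([377.2, 293.5]), 67.8, np.float64(4.2))
((374.2944641113281, 290.93560791015625), (72.38713836669922, 73.02485656738281), 51.39277648925781)
[ 94  94  43  40  13  24  23  21  23  23  20   5   5  23  45  38  36  36
  35  46 133 133 131 130]
```

Seating height and fit numbers agree (knife at about (380,293), 60.9 mm across, within the slots). Next is the locking ring.

Emit:
step_arm(
  targets=[
    [[10, 4, 0, 0, 0, 0], [40, 17, 0, 0, 0, 0], [72, 31, 0, 0, 0, 0], [104, 45, 0, 0, 0, 0], [135, 58, 0, 0, 0, 0], [152, 65, 0, 0, 0, 0], [155.5, 66.5, 0, 0, 0, 0], [155.5, 66.5, 0, 0, 0, 0], [155.5, 66.5, 0, 0, 0, 0], [155.5, 66.5, 0, 0, 0, 0]],
  ],
  fingers=-0.9,
)

```text
time: 21.2
tool_pos: [529.4, 359.3, 118.1]
tcp_rot: [179.9, 0.1, 7.4]
ft_force: [-1.0, -0.5, -0.7]
finger_gap: 81.1
grip_force: 0.0
```

```bash
python3 - <<'E'
from look import *
w=look("wrist","r1"); print(r.sense()["tool_pos"],r.sense()["finger_gap"])
c=proj(w,[531,360,24])[0]; print(c)
for hi in (25,32,40,48):
    k=blob(w["img"],c,75,0,hi); h=cv2.convexHull(k)[:,0]; print(hi,len(k),circ(cast(w,h,24)))
g=w["img"].max(2); print(g[int(c[1]),int(c[0])-75:int(c[0])+75:4].tolist()); print(g[int(c[1])-75:int(c[1])+60:4,int(c[0])].tolist())
s=look("top")
k=blob(s["img"],(162,241),22,0,45); print("top",circ(cast(s,cv2.convexHull(k)[:,0],24)))
p=blob(s["img"],(366,258),18,0,40); print("top plate",circ(cast(s,cv2.convexHull(p)[:,0],18)))
print("top knife",crossfit(s,(192,309),20,35,18,24))
E
```

```text
[529.67453118 359.52286778 118.64875   ] 81.13058729784076
[312.99294148 236.23514073]
25 469 (array([537.07664239, 362.66906075]), np.float64(61.33856185470147))
32 472 (array([536.6437581 , 362.68463169]), np.float64(62.31739473542295))
40 273 (array([536.18660865, 362.82758741]), np.float64(63.14806457905689))
48 274 (array([536.20000156, 362.83166516]), np.float64(63.44314459524056))
[134, 133, 132, 128, 129, 92, 61, 22, 22, 20, 8, 67, 86, 129, 113, 85, 86, 86, 87, 88, 88, 88, 88, 88, 90, 90, 14, 14, 23, 21, 30, 90, 89, 87, 85, 83, 84, 82]
[127, 85, 86, 85, 39, 16, 23, 23, 23, 86, 89, 84, 85, 87, 88, 89, 81, 88, 89, 86, 115, 133, 134, 63, 11, 10, 34, 38, 34, 129, 133, 132, 133, 133]
top (array([540.54682158, 368.81405974]), np.float64(106.22482590405428))
top plate (array([ 489.89467878, -112.3896874 ]), np.float64(61.80757625735236))
top knife (array([363.7, 305. ]), 95.4, np.float64(36.0))
```

Emit:
step_arm(
  targets=[
    [[1.5, 1, -15, 0, 0, 0], [3, 1.5, -45, 0, 0, 0], [3, 1.5, -78, 0, 0, 0], [3, 1.5, -103, 0, 0, 0], [3, 1.5, -113, 0, 0, 0], [3, 1.5, -117, 0, 0, 0], [3, 1.5, -118, 0, 0, 0], [3, 1.5, -118, 0, 0, 0], [3, 1.5, -118, 0, 0, 0]],
  ],
)

```text
time: 22.05
tool_pos: [535.6, 362.4, 3.6]
tcp_rot: [-179.9, -0.2, 7.4]
ft_force: [1.2, 0.3, -0.1]
finger_gap: 81.2
grip_force: 0.0
```

Emit:
step_arm(
  targets=[
    [[0, 0, 0, 0, 0, 0], [0, 0, 0, 0, 0, 0], [0, 0, 0, 0, 0, 0], [0, 0, 0, 0, 0, 0]],
  ],
  fingers=0.9,
  newtons=45,
)

```text
time: 22.38
tool_pos: [535.5, 362.4, 4.1]
tcp_rot: [-179.9, -0.2, 7.4]
ft_force: [-2.1, -1.0, 8.3]
finger_gap: 62.5
grip_force: 47.3
```

Emit:
step_arm(
  targets=[
    [[0, 0, 3, 0, 0, 0], [0, 0, 15, 0, 0, 0], [0, 0, 45, 0, 0, 0], [0, 0, 80, 0, 0, 0], [0, 0, 108, 0, 0, 0], [0, 0, 120, 0, 0, 0], [-4, -15, 125, 0, 0, 0], [-12, -43, 125, 0, 0, 0], [-21, -75, 125, 0, 0, 0], [-30, -107, 125, 0, 0, 0], [-39, -139, 125, 0, 0, 0], [-48, -171, 125, 0, 0, 0]],
  ],
)

```text
time: 23.38
tool_pos: [484.8, 189.0, 125.6]
tcp_rot: [180.0, 0.1, 7.4]
ft_force: [0.0, -0.4, -1.0]
finger_gap: 62.1
grip_force: 50.4
```

Emit:
step_arm(
  targets=[
    [[-9, -32, 0, 0, 0, 0], [-18, -64, 0, 0, 0, 0], [-24, -87, 0, 0, 0, 0], [-26.5, -96.5, 0, 0, 0, 0], [-26.5, -96.5, 0, 0, 0, 0], [-26.5, -96.5, -15, 0, 0, 0], [-26.5, -96.5, -40, 0, 0, 0], [-26.5, -96.5, -50, 0, 0, 0], [-26.5, -96.5, -50, 0, 0, 0], [-26.5, -96.5, -50, 0, 0, 0]],
  ],
)

```text
time: 24.22
tool_pos: [458.8, 94.6, 75.7]
tcp_rot: [-180.0, 0.1, 7.4]
ft_force: [0.2, -0.4, -1.8]
finger_gap: 62.4
grip_force: 50.4
```

```bash
python3 - <<'E'
from look import *
w=look("wrist"); s=look("side"); t=r.sense(); print(t["tool_pos"],t["ft_force"],t["finger_gap"])
u,v=proj(s,[458,93,40])[0].astype(int); print(u,v)
o=np.hstack([w["img"][80:480,70:570],cv2.resize(s["img"][v-40:v+40,u-30:u+30],(300,400))]); cv2.imwrite("pics/r2.png",np.clip(o*1.6,0,255).astype(np.uint8))
E
```

```text
[460.31617761  94.46788283  77.38472567] [-0.85368978 -0.37542862 -2.48442668] 62.40328593456287
273 223
```

View pics/r2.png

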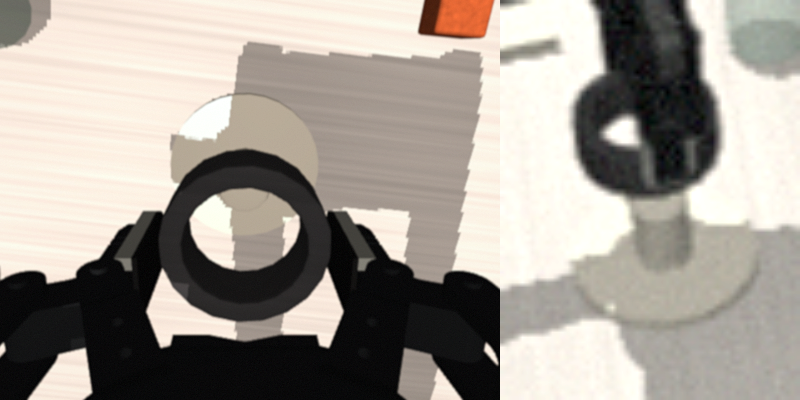

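The ring is held level at (245,235). The disc below is centred at about (244,166) with the post under the ring's upper part. I work out the x offset.

```bash
python3 - <<'E'
from look import *
w=look("wrist"); print(cast(w,[[314.5,246]],6)); print(cast(w,[[315,315]],97.3), circ(cast(w,[[230,315],[400,315],[315,230],[315,400]],97.3)))
print(circ(cast(w,[[240,246],[389,240],[317,173],[270,186],[365,188]],6)))
E
```

```text
[[462.74172698  94.3276878    6.        ]]
[[464.79949996  94.3443431   97.3       ]] (array([462.49529274,  94.04957096]), np.float64(64.82185097635252))
(array([462.20755598,  93.98993051]), np.float64(87.93324154010199))
```

Ring and post are aligned to within 1 mm, so I lower it straight down.

Emit:
step_arm(
  targets=[
    [[0, 0, -12, 0, 0, 0], [0, 0, -30, 0, 0, 0], [0, 0, -48, 0, 0, 0], [0, 0, -58, 0, 0, 0], [0, 0, -63, 0, 0, 0], [0, 0, -63, 0, 0, 0]],
  ],
)

```text
time: 24.87
tool_pos: [459.1, 94.0, 12.8]
tcp_rot: [-180.0, 0.1, 7.4]
ft_force: [-0.2, -1.1, -3.1]
finger_gap: 62.8
grip_force: 50.4
```

Emit:
step_arm(
  targets=[
    [[0, 0, -2, 0, 0, 0], [0, 0, -3, 0, 0, 0], [0, 0, -3, 0, 0, 0]],
  ],
)

```text
time: 25.12
tool_pos: [460.3, 94.0, 11.1]
tcp_rot: [180.0, -0.1, 7.4]
ft_force: [-0.1, 0.8, -2.6]
finger_gap: 62.5
grip_force: 50.4
```

Emit:
step_arm(
  targets=[
    [[0, 0, -1, 0, 0, 0], [0, 0, -2, 0, 0, 0], [0, 0, -2, 0, 0, 0]],
  ],
)

```text
time: 25.37
tool_pos: [460.4, 94.0, 10.0]
tcp_rot: [180.0, -0.1, 7.4]
ft_force: [-7.3, -1.2, 12.9]
finger_gap: 62.2
grip_force: 51.8
```

Emit:
step_arm(
  targets=[
    [[0, 0, 1, 0, 0, 0], [0, 0, 1, 0, 0, 0], [0, 0, 1, 0, 0, 0], [0, 0, 1, 0, 0, 0], [0, 0, 10, 0, 0, 0], [0, 0, 35, 0, 0, 0], [0, 0, 70, 0, 0, 0], [0, 0, 105, 0, 0, 0], [0, 0, 128, 0, 0, 0], [2, -10, 132, 0, 0, 0], [7, -36, 132, 0, 0, 0], [13, -68, 132, 0, 0, 0]],
  ],
  fingers=-0.8,
)

```text
time: 26.37
tool_pos: [473.0, 26.2, 141.4]
tcp_rot: [-180.0, -0.1, 7.5]
ft_force: [-0.3, -0.2, -0.2]
finger_gap: 77.0
grip_force: 0.0
```

Emit:
step_arm(
  targets=[
    [[7, -34, 0, 0, 0, 0], [14, -70, 0, 0, 0, 0], [21, -106, 0, 0, 0, 0], [28, -142, 0, 0, 0, 0], [35, -178, 0, 0, 0, 0], [42, -214, 0, 0, 0, 0], [49, -250, 0, 0, 0, 0], [56, -286, 0, 0, 0, 0], [63, -322, 0, 0, 0, 0], [70, -358, 0, 0, 0, 0], [77, -390, 0, 0, 0, 0], [81.5, -410, 0, 0, 0, 0]],
  ],
)

```text
time: 27.37
tool_pos: [553.2, -387.6, 139.6]
tcp_rot: [180.0, 0.0, 7.3]
ft_force: [0.1, -0.1, 0.5]
finger_gap: 76.8
grip_force: 0.0
```

Emit:
step_arm(
  targets=[
    [[1, -3, 0, 0, 0, 0], [1, -3, 0, 0, 0, 0], [1, -3, 0, 0, 0, 0], [1, -3, 0, 0, 0, 0]],
  ],
  fingers=-0.5,
)

```text
time: 27.7
tool_pos: [554.8, -385.8, 140.0]
tcp_rot: [-179.9, 0.0, 7.4]
ft_force: [0.4, 0.7, 0.2]
finger_gap: 64.3
grip_force: 0.0
```

```bash
python3 - <<'E'
from look import *
w=look("wrist","t1"); t=r.sense(); print(t["tool_pos"],t["tcp_rot"],t["finger_gap"])
for hi in (25,35): 
    k=blob(w["img"],proj(w,[555,-389,40])[0],90,0,hi); print(hi,k.min(0),k.max(0),cv2.contourArea(k))
    b=k[:,1]; 
    for row in range(k[:,1].min()+2,k[:,1].max(),8): c=k[abs(k[:,1]-row)<2][:,0]; print(row,c.min(),c.max(),end="; ")
    print()
s=look("top"); k=blob(s["img"],(480,233),22,0,45); print("top"); 
for row in range(k[:,1].min(),k[:,1].max()+1,2): c=k[k[:,1]==row][:,0]; print(row,c.min(),c.max(),end="; ")
kk=k[k[:,0]<=482]; print(circ(cast(s,kk,6)))
# ring and knife check from the top
g=s["img"].max(2); print("ring",circ(cast(s,cv2.convexHull(blob(s["img"],(278,271),24,0,45))[:,0],30)))
print("knife",crossfit(s,(192,309),14,40,18,24))
E
```

```text
[ 554.97003793 -385.67753049  140.20058379] [-1.79962739e+02  1.86478178e-02  7.44622175e+00] 64.11995011492476
25 [282 196] [343 279] 3574.5
198 299 326; 206 289 336; 214 285 340; 222 283 343; 230 282 343; 238 284 341; 246 290 337; 254 295 329; 262 294 329; 270 296 328; 278 303 321; 
35 [282 196] [343 280] 3680.5
198 298 327; 206 289 336; 214 284 341; 222 282 343; 230 282 343; 238 284 342; 246 289 337; 254 295 330; 262 294 330; 270 295 328; 278 302 322; 
top
211 476 488; 213 474 487; 215 474 485; 217 474 484; 219 474 482; 221 474 481; 223 473 479; 225 472 478; 227 470 476; 229 469 475; 231 467 473; 233 466 472; 235 464 470; 237 463 469; 239 461 467; 241 460 465; 243 458 463; 245 458 462; 247 458 460; 249 458 459; (array([ 572.01053085, -342.33692475]), np.float64(82.15774204370534))
ring (array([457.44902453,  93.12514258]), np.float64(62.67550378358174))
knife (array([372.9, 289.3]), 63.0, np.float64(8.9))
```

```bash
python3 - <<'E'
from look import *
w=look("wrist"); print(r.sense()["tool_pos"])
print(cast(w,[[312.5,226]],8),cast(w,[[312,262]],85),circ(cast(w,[[294,262],[330,262],[312,280]],85)),circ(cast(w,[[282,226],[343,226],[312.5,196]],8)))
E
```

```text
[ 555.16137592 -385.86411776  140.50214791]
[[ 553.90541606 -384.77648899    8.        ]] [[ 552.9849382  -385.08291672   85.        ]] (array([ 552.28751285, -385.17420951]), np.float64(19.923167833941868)) (array([ 553.74303529, -384.79541579]), np.float64(45.2584191346126))
```

Emit:
step_arm(
  targets=[
    [[-3, 1, -5, 0, 0, 0], [-3, 1, -25, 0, 0, 0], [-3, 1, -55, 0, 0, 0], [-3, 1, -80, 0, 0, 0], [-3, 1, -91, 0, 0, 0], [-3, 1, -95, 0, 0, 0], [-3, 1, -95, 0, 0, 0]],
  ],
)

```text
time: 28.43
tool_pos: [551.4, -385.3, 44.3]
tcp_rot: [-179.9, 0.1, 7.4]
ft_force: [0.6, -0.0, 0.3]
finger_gap: 63.8
grip_force: 0.0
```

Emit:
step_arm(
  targets=[
    [[0, 0, 0, 0, 0, 0], [0, 0, 0, 0, 0, 0], [0, 0, 0, 0, 0, 0], [0, 0, 0, 0, 0, 0], [0, 0, 0, 0, 0, 0], [0, 0, 0, 0, 0, 0]],
  ],
  fingers=0.9,
  newtons=45,
)

```text
time: 28.93
tool_pos: [553.0, -386.7, 47.1]
tcp_rot: [179.9, -0.1, 7.4]
ft_force: [-0.5, 1.6, 6.0]
finger_gap: 19.9
grip_force: 43.8
```

Emit:
step_arm(
  targets=[
    [[0, 0, 3, 0, 0, 0], [0, 0, 15, 0, 0, 0], [0, 0, 40, 0, 0, 0], [4, 10, 55, 0, 0, 0], [15, 33, 60, 0, 0, 0], [29, 64, 60, 0, 0, 0], [43, 95, 60, 0, 0, 0], [57, 126, 60, 0, 0, 0], [71, 157, 60, 0, 0, 0], [85, 188, 60, 0, 0, 0], [98, 217, 60, 0, 0, 0], [106, 235, 60, 0, 0, 0]],
  ],
)

```text
time: 29.93
tool_pos: [659.4, -146.8, 106.4]
tcp_rot: [-180.0, -0.1, 7.5]
ft_force: [-0.1, 0.3, -2.5]
finger_gap: 20.2
grip_force: 44.2
```

Emit:
step_arm(
  targets=[
    [[3, 6, 0, 0, 0, 0], [3, 6, 0, 0, 0, 0], [3, 6, -10, 0, 0, 0], [3, 6, -20, 0, 0, 0], [3, 6, -20, 0, 0, 0], [3, 6, -20, 0, 0, 0]],
  ],
)

```text
time: 30.43
tool_pos: [659.2, -146.0, 83.2]
tcp_rot: [-179.9, 0.2, 7.3]
ft_force: [0.4, -0.0, -1.3]
finger_gap: 19.9
grip_force: 44.2
```

```bash
python3 - <<'E'
from look import *
w=look("wrist","t2"); s=look("side"); t=r.sense(); print(t["tool_pos"],t["ft_force"],t["finger_gap"])
g=w["img"].max(2); c=proj(w,[660,-145,9])[0].astype(int); print(c, proj(w,[660,-145,44]))
for v in range(c[1]-75,c[1]+50,10): print(v,g[v,c[0]-80:c[0]+81:8].tolist())
E
```

```text
[ 660.50036225 -145.98925084   84.91630922] [-0.02979908 -0.97453142 -1.77344142] 20.37379908494852
[312 246] [[311.97067525 267.01409417]]
171 [162, 162, 162, 162, 162, 161, 161, 160, 161, 146, 92, 91, 102, 103, 101, 100, 100, 99, 101, 102, 102]
181 [162, 162, 162, 162, 162, 163, 118, 166, 165, 129, 119, 118, 119, 119, 102, 99, 101, 102, 103, 102, 101]
191 [162, 162, 162, 162, 128, 165, 164, 166, 166, 103, 100, 100, 114, 118, 118, 117, 98, 101, 101, 100, 101]
201 [161, 162, 162, 142, 166, 165, 146, 101, 75, 51, 51, 51, 50, 51, 89, 117, 117, 115, 100, 102, 102]
211 [160, 161, 150, 159, 164, 132, 91, 91, 51, 51, 51, 51, 51, 51, 50, 75, 116, 116, 102, 100, 101]
221 [161, 162, 113, 116, 88, 50, 51, 52, 50, 51, 49, 52, 52, 52, 51, 51, 92, 117, 117, 101, 102]
231 [163, 162, 115, 117, 80, 50, 49, 18, 25, 27, 25, 26, 26, 16, 52, 50, 50, 115, 117, 99, 101]
241 [162, 161, 115, 117, 59, 50, 25, 22, 19, 19, 18, 18, 18, 19, 26, 49, 50, 104, 116, 101, 102]
251 [162, 161, 113, 116, 80, 22, 17, 19, 17, 17, 17, 17, 17, 18, 18, 25, 50, 109, 115, 101, 104]
261 [158, 156, 166, 165, 83, 23, 17, 17, 15, 18, 17, 17, 17, 18, 18, 19, 91, 117, 116, 106, 106]
271 [162, 162, 163, 165, 165, 19, 18, 16, 17, 17, 19, 16, 17, 16, 15, 17, 100, 116, 111, 103, 102]
281 [162, 163, 162, 163, 166, 22, 17, 16, 16, 17, 17, 16, 17, 15, 15, 17, 117, 115, 104, 102, 101]
291 [161, 160, 159, 159, 133, 42, 44, 5, 15, 15, 16, 16, 17, 13, 6, 44, 94, 157, 159, 163, 161]
```

```bash
python3 - <<'E'
from look import *
w=look("wrist"); t=r.sense()["tool_pos"]; g=w["img"].max(2)
print(cast(w,[[313,241]],9),circ(cast(w,[[246.5,241],[379.5,241],[313,175]],9)))
k=blob(w["img"],(312,262),60,0,32); k=k[(k[:,1]<283)]; print(k.min(0),k.max(0)); print(t,circ(cast(w,k,t[2]-39)))
E
```

```text
[[ 664.3750492 -145.0051198    9.       ]] (array([ 663.86272281, -145.0622077 ]), np.float64(79.61335178570319))
[268 223] [358 282]
[ 660.8837746  -145.87302706   85.39404079] (array([ 661.77357085, -145.49771543]), np.float64(45.73993227041561))
```

Emit:
step_arm(
  targets=[
    [[1.5, 0.5, -8, 0, 0, 0], [1.5, 0.5, -20, 0, 0, 0], [1.5, 0.5, -28, 0, 0, 0], [1.5, 0.5, -31, 0, 0, 0], [1.5, 0.5, -31, 0, 0, 0]],
  ],
)

```text
time: 31.0
tool_pos: [661.4, -144.1, 52.3]
tcp_rot: [-179.9, 0.2, 7.4]
ft_force: [0.8, -0.5, -2.1]
finger_gap: 20.7
grip_force: 44.2
```

Emit:
step_arm(
  targets=[
    [[0, 0, -1.5, 0, 0, 0], [0, 0, -3, 0, 0, 0], [0, 0, -3, 0, 0, 0]],
  ],
)

```text
time: 31.25
tool_pos: [662.6, -144.6, 51.3]
tcp_rot: [180.0, -0.0, 7.4]
ft_force: [-0.2, -0.0, -2.3]
finger_gap: 20.1
grip_force: 44.2
```

Emit:
step_arm(
  targets=[
    [[0, 0, -1, 0, 0, 0], [0, 0, -2, 0, 0, 0], [0, 0, -2, 0, 0, 0]],
  ],
)

```text
time: 31.5
tool_pos: [663.2, -144.6, 51.1]
tcp_rot: [180.0, -0.1, 7.4]
ft_force: [-4.2, 1.6, 6.9]
finger_gap: 20.1
grip_force: 45.2
```

Emit:
step_arm(
  targets=[
    [[0, 0, 0.5, 0, 0, 0], [0, 0, 0.5, 0, 0, 0], [0, 0, 0.5, 0, 0, 0], [0, 0, 0.5, 0, 0, 0], [0, 0, 8, 0, 0, 0], [0, 0, 30, 0, 0, 0], [0, 0, 65, 0, 0, 0], [0, 0, 100, 0, 0, 0], [-10, -15, 125, 0, 0, 0], [-30, -40, 130, 0, 0, 0], [-50, -70, 130, 0, 0, 0], [-70, -95, 130, 0, 0, 0]],
  ],
  fingers=-0.4,
)

```text
time: 32.5
tool_pos: [592.5, -241.0, 181.5]
tcp_rot: [179.9, -0.1, 7.4]
ft_force: [-0.3, 0.2, 0.2]
finger_gap: 59.8
grip_force: 0.0
```

Emit:
step_arm(
  targets=[
    [[-10, -35, 0, 0, 0, 0], [-20, -70, 0, 0, 0, 0], [-40, -100, 0, 0, 0, 0], [-70, -130, 0, 0, 0, 0], [-100, -160, 0, 0, 0, 0], [-120, -180, 0, 0, 0, 0], [-130, -200, 0, 0, 0, 0], [-130, -200, 0, 0, 0, 0], [-130, -200, 0, 0, 0, 0]],
  ],
)

```text
time: 33.25
tool_pos: [461.7, -440.6, 179.8]
tcp_rot: [180.0, -0.0, 7.2]
ft_force: [0.4, 1.0, -0.6]
finger_gap: 59.6
grip_force: 0.0
```

```bash
python3 - <<'E'
from look import *
t=r.sense(); print(t["time"],t["tool_pos"],t["ft_force"])
s=look("top"); d=look("side")
a=cv2.resize(s["img"][160:340,140:460],(533,300)); 
def c(p,w=22,h=25): u,v=proj(d,p)[0].astype(int); return cv2.resize(d["img"][v-h:v+h,u-w:u+w],(264,300))
b=np.hstack([c([494,-113,10]),c([660,-145,30]),c([372,291,10])])
o=np.vstack([np.hstack([a,c([457,93,20])])[:, :792],b]); cv2.imwrite("pics/fin.png",np.clip(o*1.7,0,255).astype(np.uint8)); print(o.shape)
E
```

```text
33.25 [ 461.72940363 -440.64126492  179.81611343] [ 0.37470073  1.00354919 -0.62139981]
(600, 792, 3)
```

View pics/fin.png

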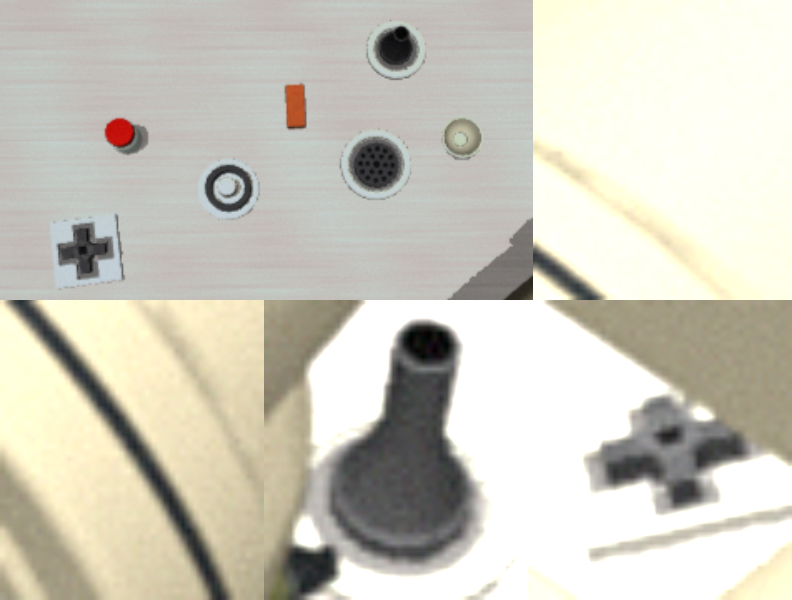

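All four parts sit in their nests: tube at (396,48), plate (376,163), ring around its post (228,187), knife in its cross (85,250). The jar (120,132) and dish (462,138) have not moved and stand upright. I hand in.

```bash
python3 -c "
from bench import r
print(r.hand_in())"
```

```text
the job is handed in; nothing more can be done
None
```

The job is handed in: plate, knife, locking ring and stuffing tube, in that order, are in their nests and let go at 33 s of the 112 s allowed, with the jar and dish unmoved and upright in the last top-camera picture; the hand-in gave no verdict.

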